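# Turn the celadon pot once round on the turntable

### The arm

A 6-joint arm with a two-finger parallel gripper is mounted at the origin on the work surface. World frame = base frame: x ahead of the robot, y to its left, z up, the work surface at z = 0. Lengths are in mm, angles in rad, forces in N, time in s.
With the tool pointing down it reaches from about 350 to 975 mm from the base axis. Payload 7.1 kg.
Tool frame: the origin (TCP) lies on the centre line of the jaws, within the pads' length; the fingertips stand 14 mm ahead of it and the grasp point (between the pads) lies 5 mm behind it; x points along the fingers, z is the direction in which the jaws open and shut, and the axes are right-handed (so a half turn about x gives the same grasp; the last joint's range is limited). The gripper opens to 88 mm and grips with 3 to 60 N. Pads are 20 mm wide; open, the fingers measure 115 mm over their backs; the gripper's body (75 mm by 178 mm) begins 61 mm behind the grasp point.
Start: joints at [-1.353, 0.423, 1.63, -0, 1.089, -0.019], TCP at [146.64, -607.537, 236.675] pointing down, gripper open.
Joint ranges: [-3, 3], [-0.9, 2.11], [0.09, 2.58], [-1.31, 4.45], [0.11, 2.69], [-2.54, 2.54]. Speed limits (rad/s): [2.39, 2.39, 3.01, 3.14, 3.14, 3.14].

### API

Orientations are given as a rotation vector (axis times angle).
In Python, from workcell import ctrl gives the robot as it stands.
- The arm moves only by the tool servo_tool, never from a script. Its argument "plan" is a list that holds one entry, the list of rows, each a list of 7 numbers: the shift along the tool's x, y, z in cm, then the turn, a rotation vector about the tool's x, y, z in rad, then the finger opening in cm, from 0 to 8.78. A call has 1 to 8 rows; each row is the pose to reach, as a shift and turn from the pose commanded when the call began, along the tool's axes at that moment; what a row does not reach only later rows make up. A row lasts 1/12 s, in which the tool goes at most 41.7 mm and 7.16 degrees, less where a joint would pass 70% of its speed; a pose out of reach is approached as far as the arm can. A call with a gripper value outside its range is refused whole. The fingers move at their own pace and stop on an object; the grip force is fixed at half the most. Time passes only in rows, so rows that repeat a pose let the fingers close. It gives the time, the measured TCP pose, the force and the opening at its end, in the units of the state.
- ctrl.get_obs(): the state, without advancing time (a new reading comes with each control period).
- ctrl.get_image(name): name is "scene" or "top" or "wrist"; returns the picture (420x560x3 uint8, red, green, blue); there is no depth.
- ctrl.calibration(name): a dict with "K" (3x3 intrinsics, pixels), "dist" ([k1, k2, p1, p2, k3] as OpenCV has them; the pictures are not rectified), "view" (4x4, takes a point from world to camera coordinates). Camera axes: x right, y up, looking along -z (the intrinsics and any distortion apply to the point x, -y, -z); pixel columns grow to the right and rows downward; lengths in mm; the calibration is good to about 2 mm. A picture is of the moment at which its call begins: read the wrist's pose just before it. calibration takes no time and is no camera call; for the wrist camera it gives the pose at the moment of the call.
- ctrl.close_job(): hands the job in, once; it reports no verdict.
The state is a dict: "t": time; "qpos": joint angles; "qvel": joint speeds; "joint_torque": joint torques, N m; "ee_pos": TCP position; "orientation": TCP orientation; "ft_force": force on the tool from outside, world axes, zero at the start; "moment": the same for the moment, N m; "width": finger opening in mm.
Only numpy, scipy, OpenCV 4.12 (cv2) and the standard library are available. Lean on these libraries where they do the work, as an engineer would, in place of code of your own. Each camera call takes 0.05 s, during which the arm holds its last target.

### The job

Turn the potting turntable slowly clockwise (seen from above) through one full turn, so that the celadon pot standing on it can be looked over from all sides, then carry on in the same direction the short way that is left until the turntable's upright handle stands over the metal tab on the foot, and let go there. The pot must stay upright in the middle of the disc, and the saucer, the sieve and the clay pot on the counter must be left alone.

Things in the scene. Friction and masses are not known exactly. Their poses are not given: they have to be found in the camera images.
- foot: Turntable's foot, dark steel, fixed to the counter, 190 mm across, 22 mm high; origin on the turntable's axis at counter height, z up. Its x axis points along the tab, a flat dark steel bar 30 mm wide and 8 mm thick that sticks out level from the foot, top 10 mm above the counter, its end 185 mm from the axis. The foot's place and the tab's direction differ from start to start.
- hub (a point): Point on the turntable's axis at the height of the disc's upper face, 40 mm above the counter. The wooden disc is round, 260 mm across, 16 mm thick, lying level over the foot, turning about its vertical centre axis with light friction (about 0.1 N m, roughly 1 N at the handle); it stays where it is left. The tab shows 55 mm beyond the disc's edge.
- disc (a joint): Turning angle of the disc in rad, growing clockwise seen from above. 0 = handle over the tab; it does not wrap: after one more full clockwise round the handle is over the tab again at 6.283. It starts between -1.3 and -0.4 (handle short of the tab), so one full turn from the start and on to the tab means ending at 6.283, having passed the tab once on the way. No stop is near (range -3 to 13).
- handle (a point): Point on the axis of the turntable's upright handle, 90 mm above the counter. The handle is a round light-wood sleeve 25 to 27 mm thick, from 48 to 118 mm above the counter (its top 4 mm tapers), standing on the disc 110 mm from the turntable's axis and travelling round with it. The sleeve spins freely on its pin, so a gripper may keep its own heading while it carries the handle round. The pot's wall stays at least 50 mm from the handle's axis.
- pot_mid (a point): Centre, half-way up, of the celadon (pale grey-green) ceramic pot, empty, round, 70 mm high, 100 mm across the rim and 72 mm across the foot, about 0.4 kg; it stands loose in the middle of the disc, its rim 110 mm above the counter.
- saucer_mid (a point): Centre of the clay saucer, bystander, 150 mm across, 26 mm high, on the counter.
- sieve_mid (a point): Centre of the round aluminium sieve, bystander, 170 mm across, 45 mm high, on the counter.
- claypot_mid (a point): Centre of the small empty clay pot, bystander, 108 mm across, 88 mm high, on the counter to the left of the turntable, nearer the robot.

How it is judged (in metres and radians):
On the way, in this order (a step that is already met when the one before it is completed fails the run):
1. the handle has passed the tab and gone a quarter turn beyond it (value of joint disc above 1.6 rad).
2. it has gone on to two thirds of the round (value of joint disc above 4.2 rad).
3. it has come round to the tab again (value of joint disc above 6.03 rad).
At the end, for the whole second after the job is handed in: The disc has made one full clockwise turn from its start and gone on to the tab: its handle stands over the tab (joint 6.283 within 0.25 rad, about 14 degrees), at rest; the pot stands upright (within 0.1 rad) with its centre within 20 mm of the turntable's axis (value of joint disc between 6.033 and 6.533 rad and velocity of joint disc between -0.05 and 0.05 rad/s and horizontal distance between pot_mid and hub below 0.02 m and angle between pot_mid's own z axis and vertical below 0.1 rad); the robot touches nothing.
It fails at once if the turntable is spun fast (over 3.5 rad/s) (velocity of joint disc above 3.5 rad/s or velocity of joint disc below -3.5 rad/s).
It fails at once if the celadon pot is tipped (over 0.25 rad) or shoved over 25 mm off the middle of the disc (angle between pot_mid's own z axis and vertical above 0.25 rad or horizontal distance between pot_mid and hub above 0.025 m).
It fails at once if the saucer, the sieve or the clay pot is moved over 30 mm (distance of any of saucer_mid, sieve_mid, claypot_mid from where it was at the start of the episode above 0.03 m).
It also fails if it takes over 58 s, if anything falls off the work surface, if the arm or the gripper's body presses on something with over 40 N, if the wrist force passes 120 N, or if a joint passes its speed limit or range.

## Working session

There is one attempt and no reset: what is moved stays moved. The work goes in short steps, Python scripts to look and compute and a tool call to move; the robot and the scene stay as the last step left them, time stands still between calls to the robot, and variables do not carry over. Pictures are saved under pics/ and viewed, and the job is handed in when it is done.

Besides the shell and the picture viewer there is one more tool, called after "Request:" as name(argument=value, ...) on one line, values as JSON. servo_tool: Moves the arm, as the interface text tells. Its arguments: {"type":"object","properties":{"plan":{"type":"array","items":{"type":"array","items":{"type":"array","items":{"type":"number"}}}}},"required":["plan"]}

```bash
mkdir -p pics; ls
python3 - <<'E'
from workcell import ctrl
import cv2
o=ctrl.get_obs(); print(o)
for n in ["scene","top","wrist"]:
    c=ctrl.calibration(n); im=ctrl.get_image(n)
    print(n,c)
    cv2.imwrite(f"pics/{n}0.png",im[:,:,::-1])
E
```

```text
pics
{'t': 0.0, 'qpos': array([-1.35298881e+00,  4.23799503e-01,  1.63066650e+00, -3.87158521e-05,
        1.08860190e+00, -1.90264200e-02]), 'qvel': array([-1.02099718e-03, -9.60936553e-04,  3.86729300e-05,  3.39639286e-04,
       -1.63993832e-03, -3.69900322e-04]), 'joint_torque': array([-2.10497703e-03, -5.44632375e+01, -2.73666698e+01,  6.40874240e-02,
        2.27860693e-02, -1.02345712e-04]), 'ee_pos': array([ 146.52763765, -607.0441995 ,  235.93672303]), 'orientation': array([ 1.03390048,  1.31316848, -1.03238407]), 'ft_force': array([-1.03645115, -0.18217202,  0.6184161 ]), 'moment': array([ 0.00481487, -0.01706704, -0.01658692]), 'width': 87.5464160058118}
scene {'K': array([[457.78739877,   0.        , 279.26549909],
       [  0.        , 457.78739877, 213.63048275],
       [  0.        ,   0.        ,   1.        ]]), 'dist': array([-0.0011239,  0.       ,  0.       ,  0.       ,  0.       ]), 'view': array([[-7.16092205e-01,  6.97984036e-01, -5.49904896e-03,
         3.73596596e+02],
       [-5.32483258e-01, -5.41170104e-01,  6.50842913e-01,
         2.09744675e+02],
    
[... 658 characters left out ...]
52703441e+03],
       [ 0.00000000e+00,  0.00000000e+00,  0.00000000e+00,
         1.00000000e+00]])}
wrist {'K': array([[303.0290625 ,   0.        , 282.30982632],
       [  0.        , 303.0290625 , 204.52800111],
       [  0.        ,   0.        ,   1.        ]]), 'dist': array([-0.03445035,  0.        ,  0.        ,  0.        ,  0.        ]), 'view': array([[ 2.34154633e-01, -9.72197302e-01, -2.00362053e-03,
        -6.25260064e+02],
       [ 9.41348468e-01,  2.27238760e-01, -2.49450610e-01,
         2.98040981e+01],
       [ 2.42970511e-01,  5.65239111e-02,  9.68385449e-01,
        -3.90033964e+02],
       [ 0.00000000e+00,  0.00000000e+00,  0.00000000e+00,
         1.00000000e+00]])}
```

View pics/scene0.png

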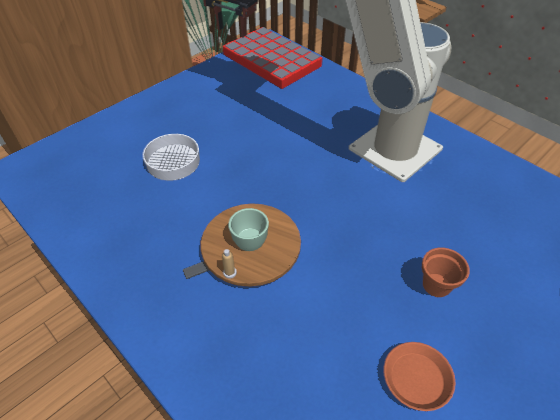

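View pics/top0.png

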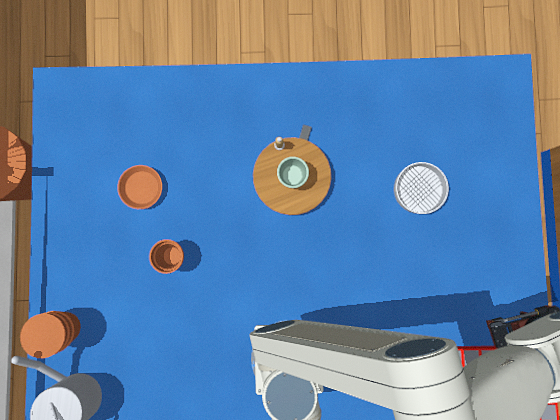

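View pics/wrist0.png

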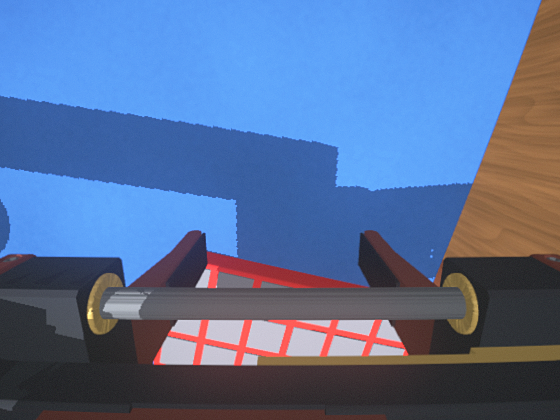

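The scene and top views show the disc (top ≈ (292,176)), the handle (top ≈ (280,143)), the tab (top ≈ (306,132)), and the bystanders well away. Next I'll measure these properly, using enlarged crops first.

Run:
```python
import cv2
a=cv2.imread("pics/top0.png")[110:230,232:352]; b=cv2.imread("pics/scene0.png")[190:300,170:320]
cv2.imwrite("pics/topc.png",cv2.resize(a,None,fx=5,fy=5,interpolation=cv2.INTER_CUBIC))
cv2.imwrite("pics/scenec.png",cv2.resize(b,None,fx=5,fy=5,interpolation=cv2.INTER_CUBIC))
```

```text
(no output)
```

View pics/topc.png

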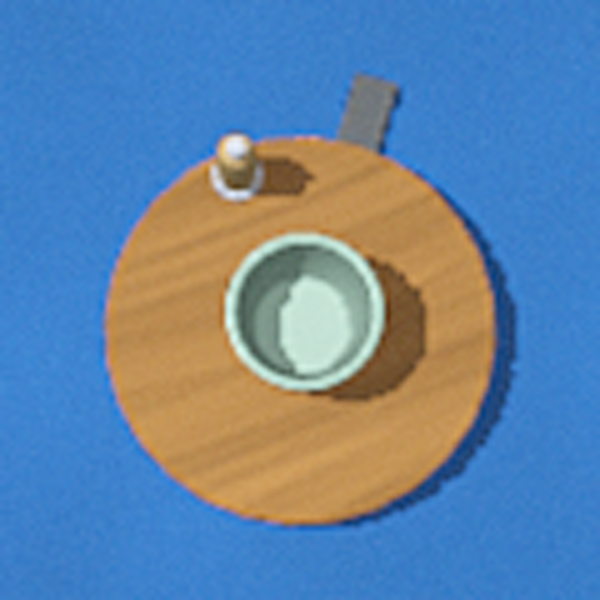

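View pics/scenec.png

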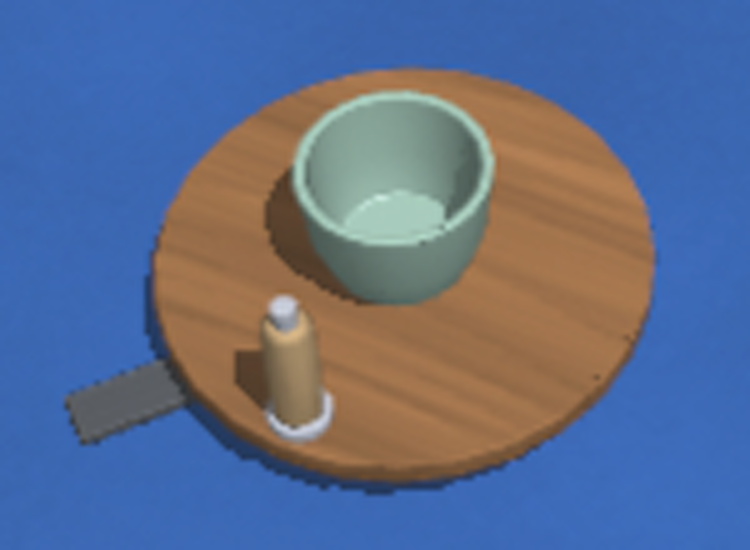

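```bash
cat > h.py <<'E'
import numpy as np, cv2
def ray(c,uv):
    uv=np.asarray(uv,float).reshape(-1,1,2)
    n=cv2.undistortPoints(uv,c["K"],c["dist"])[:,0]
    d=np.c_[n[:,0],-n[:,1],-np.ones(len(n))]
    V=c["view"];R=V[:3,:3];t=V[:3,3]
    return -R.T@t, d@R
def onz(c,uv,z):
    o,d=ray(c,uv); s=(z-o[2])/d[:,2]; return o+s[:,None]*d
def tri(c1,u1,c2,u2):
    o1,d1=ray(c1,u1);o2,d2=ray(c2,u2);d1=d1[0];d2=d2[0]
    A=np.c_[d1,-d2];s=np.linalg.lstsq(A,o2-o1,rcond=None)[0]
    p,q=o1+s[0]*d1,o2+s[1]*d2
    return (p+q)/2,np.linalg.norm(p-q)
def proj(c,P):
    P=np.atleast_2d(P);V=c["view"];x=P@V[:3,:3].T+V[:3,3]
    x=x*[1,-1,-1]
    return cv2.projectPoints(x,np.zeros(3),np.zeros(3),c["K"],c["dist"])[0][:,0]
E
python3 - <<'E'
from workcell import ctrl
from h import *
from scipy.optimize import least_squares
ct,cs=ctrl.calibration("top"),ctrl.calibration("scene")
T=lambda p:(np.array(p,float)+.5)/5-.5+[232,110]
S=lambda p:(np.array(p,float)+.5)/5-.5+[170,190]
def contour(f,x0,y0,x1,y1):
    im=cv2.imread(f); hsv=cv2.cvtColor(im,cv2.COLOR_BGR2HSV)
    m=((hsv[...,0]<25)&(hsv[...,1]>70)).astype(np.uint8)
    k=np.zeros_like(m);k[y0:y1,x0:x1]=m[y0:y1,x0:x1]
    c=max(cv2.findContours(k,cv2.RETR_EXTERNAL,cv2.CHAIN_APPROX_NONE)[0],key=cv2.contourArea)[:,0].astype(float)
    return c
a=contour("pics/top0.png",240,115,345,225); b=contour("pics/scene0.png",190,198,310,300)
# scene: only the far edge (upper half) is the upper face
b=b[b[:,1]<235]
print(len(a),len(b),a.min(0),a.max(0),b.min(0),b.max(0))
def res(p,R=130):
    out=[]
    for c,u in((ct,a),(cs,b)):
        q=onz(c,u,p[2])[:,:2]-p[:2]; out.append(np.hypot(*q.T)-(p[3]))
    return np.concatenate(out)
r=least_squares(res,[650,0,40,130],loss="soft_l1",f_scale=1.5)
print("disc",r.x, np.median(abs(r.fun)))
for c,u in((ct,a),(cs,b)):
    r2=least_squares(lambda p:np.hypot(*(onz(c,u,40)[:,:2]-p[:2]).T)-p[2],[650,0,130],loss="soft_l1",f_scale=1.5)
    print(" z40 each",r2.x)
print("pin top tri",tri(ct,T([237,145]),cs,S([284,302])))
print("handle base tri (ring centre)",tri(ct,T([238,182]),cs,S([300,417])))
hub=r.x[:2]
print("pot rim tri",tri(ct,T([305,312]),cs,S([393,166])))
tabs=onz(ct,[T([357,75]),T([398,88]),T([340,135]),T([380,152])],10); print("tab top",tabs)
tab2=onz(cs,[S([66,400]),S([88,440]),S([160,361]),S([187,398])],10); print("tab scene",tab2)
for t in(tabs,tab2):
    e=t[:2].mean(0)[:2]-hub; print(np.hypot(*e),np.arctan2(e[1],e[0]))
E
```

```text
224 109 [253. 138.] [330. 214.] [203. 204.] [298. 234.]
disc [597.32777642 -30.11178863  34.13326836 127.56291727] 0.7653662456999513
 z40 each [596.48411645 -30.03140175 127.08827475]
 z40 each [599.82498565 -26.62981929 126.58545682]
pin top tri (array([700.17532068,   9.08289954, 129.73098279]), np.float64(1.2053964731074243))
handle base tri (ring centre) (array([699.1159354 ,   8.28842643,  31.6976063 ]), np.float64(1.901326517678471))
pot rim tri (array([597.72380455, -31.74119864, 105.39456284]), np.float64(0.07705441544389939))
tab top [[ 774.70891951  -73.74704872   10.        ]
 [ 764.96790465 -101.36417564   10.        ]
 [ 733.64477866  -61.05585064   10.        ]
 [ 721.2102158   -87.87932138   10.        ]]
tab scene [[770.04712349 -95.73177729  10.        ]
 [776.50002388 -68.61741365  10.        ]
 [721.17848049 -81.24682793  10.        ]
 [725.43684005 -53.63128723  10.        ]]
181.8232996064758 -0.32143894990793676
183.4869462130335 -0.2876934228181589
```

```bash
cat >> h.py <<'E'
from scipy.spatial.transform import Rotation as Ro
def show(ctrl):
    o=ctrl.get_obs();R=Ro.from_rotvec(o["orientation"]).as_matrix()
    print("t",round(o["t"],2),"p",o["ee_pos"].round(1),"q",o["qpos"].round(3),"F",o["ft_force"].round(1),"w",round(o["width"],1)); print(R.round(3)); return o,R
E
python3 - <<'E'
from workcell import ctrl
from h import *
o,R=show(ctrl)
for h in (0,np.pi/2,-np.pi/2,np.pi,1.353-np.pi/2):
    z=np.array([np.cos(h),np.sin(h),0]);x=np.array([0,0,-1.]);y=np.cross(z,x)
    Rt=np.c_[x,y,z]; print(h,Ro.from_matrix(R.T@Rt).as_rotvec().round(3))
print(R.T@(np.array([700,9,215])-o["ee_pos"]))
E
```

```text
t 0.15 p [ 146.6 -607.2  236.1] q [-1.353  0.424  1.63  -0.     1.089 -0.019] F [-0.4  0.5  0.2] w 87.9
[[-0.     0.972  0.235]
 [ 0.001  0.235 -0.972]
 [-1.     0.    -0.001]]
0 [-1.334e+00 -1.000e-03 -1.000e-03]
1.5707963267948966 [-2.905e+00 -0.000e+00 -2.000e-03]
-1.5707963267948966 [ 0.237 -0.001  0.   ]
3.141592653589793 [ 1.808e+00 -1.000e-03  1.000e-03]
-0.21779632679489658 [-1.116e+00 -1.000e-03 -1.000e-03]
[  21.64674532  682.55713669 -469.08640395]
```

Request:
servo_tool(plan=[[[0.1, 1.4, -1.0, 0, 0, 0, 6], [0.2, 4.2, -2.9, 0, 0, 0, 6], [0.3, 7, -4.8, 0, 0, 0, 6], [0.4, 9.8, -6.7, 0, 0, 0, 6], [0.5, 12.6, -8.6, 0, 0, 0, 6], [0.6, 15.4, -10.5, 0, 0, 0, 6], [0.7, 18.2, -12.4, 0, 0, 0, 6], [0.7, 21, -14.3, 0, 0, 0, 6]]])

```text
t: 0.82
ee_pos: [318.1, -416.8, 229.4]
orientation: [1.033, 1.313, -1.033]
ft_force: [0.1, 0.6, -1.0]
width: 60.0
```

Request:
servo_tool(plan=[[[0.1, 2.8, -1.9, 0, 0, 0, 6], [0.2, 5.6, -3.8, 0, 0, 0, 6], [0.3, 8.4, -5.8, 0, 0, 0, 6], [0.4, 11.2, -7.7, 0, 0, 0, 6], [0.5, 14, -9.6, 0, 0, 0, 6], [0.6, 16.8, -11.5, 0, 0, 0, 6], [0.6, 19.6, -13.4, 0, 0, 0, 6], [0.6, 22.4, -15.3, 0, 0, 0, 6]]])

```text
t: 1.48
ee_pos: [499.6, -215.6, 223.5]
orientation: [1.033, 1.313, -1.033]
ft_force: [0.1, -0.1, 0.6]
width: 60.2
```

Request:
servo_tool(plan=[[[0, 2.8, -1.9, 0, 0, 0, 6], [0, 5.6, -3.8, 0, 0, 0, 6], [0, 8.4, -5.8, 0, 0, 0, 6], [0, 11.2, -7.7, 0, 0, 0, 6], [0, 13, -9, 0, 0, 0, 6], [0, 14, -9.8, 0, 0, 0, 6], [0, 14.5, -10, 0, 0, 0, 6], [0, 14.5, -10, 0, 0, 0, 6]]])

```text
t: 2.15
ee_pos: [616.6, -86.0, 223.4]
orientation: [1.032, 1.313, -1.032]
ft_force: [-0.2, -0.7, 0.3]
width: 59.9
```

Run:
```python
from workcell import ctrl
from h import *
import pickle
o,R=show(ctrl)
c=ctrl.calibration("wrist"); im=ctrl.get_image("wrist"); cv2.imwrite("pics/w1.png",im[:,:,::-1]); pickle.dump(c,open("w1.pkl","wb"))
V=c["view"];print(-V[:3,:3].T@V[:3,3], proj(c,[700,9,118]))
```

```text
t 2.15 p [616.6 -86.  223.4] q [-0.158  0.434  1.646 -0.     1.062  1.175] F [-0.2 -0.7  0.3] w 59.9
[[-0.     0.972  0.236]
 [-0.     0.236 -0.972]
 [-1.    -0.    -0.   ]]
[683.14629815 -71.22357956 371.26138052] [[188.59152604  80.77657871]]
```

View pics/w1.png

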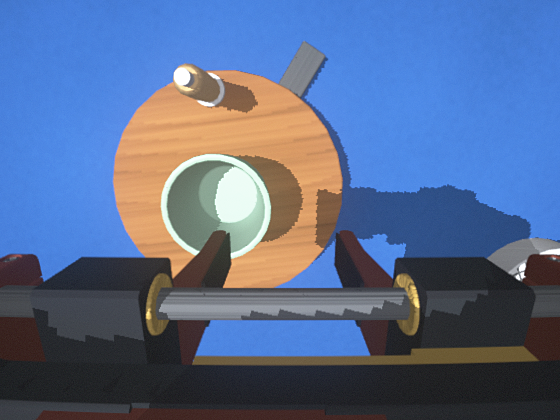

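Wrist view 1: pin top at (183,77), base ring at about (208,89), tab end corners at (305,41) and (326,56), pot rim centre at about (216,205). I'll shift sideways for a second view.

Request:
servo_tool(plan=[[[0, 0.5, -1.0, 0, 0, 0, 6], [0, 1.4, -2.7, 0, 0, 0, 6], [0, 2.5, -4.8, 0, 0, 0, 6], [0, 3.6, -6.9, 0, 0, 0, 6], [0, 4.3, -8.2, 0, 0, 0, 6], [0, 4.6, -8.8, 0, 0, 0, 6], [0, 4.6, -8.8, 0, 0, 0, 6]]])

```text
t: 2.78
ee_pos: [640.6, 10.4, 223.7]
orientation: [1.032, 1.312, -1.032]
ft_force: [-0.5, 0.4, 0.5]
width: 60.4
```

Run:
```python
from workcell import ctrl
from h import *
import pickle
o,R=show(ctrl)
c=ctrl.calibration("wrist"); im=ctrl.get_image("wrist"); cv2.imwrite("pics/w2.png",im[:,:,::-1]); pickle.dump(c,open("w2.pkl","wb"))
V=c["view"];print(-V[:3,:3].T@V[:3,3], proj(c,[700,9,118]))
a=cv2.imread("pics/w1.png")[30:130,160:350];b=im[20:160,200:400,::-1]
cv2.imwrite("pics/w1c.png",cv2.resize(a,None,fx=4,fy=4,interpolation=cv2.INTER_CUBIC))
cv2.imwrite("pics/w2c.png",cv2.resize(b,None,fx=4,fy=4,interpolation=cv2.INTER_CUBIC))
```

```text
t 2.78 p [640.6  10.4 223.7] q [-0.002  0.46   1.603  0.     1.078  1.331] F [-0.5  0.4  0.5] w 60.4
[[-0.     0.972  0.236]
 [ 0.     0.236 -0.972]
 [-1.    -0.    -0.   ]]
[707.10829352  25.09008306 371.58035998] [[299.53665172 140.03054553]]
```

View pics/w2.png

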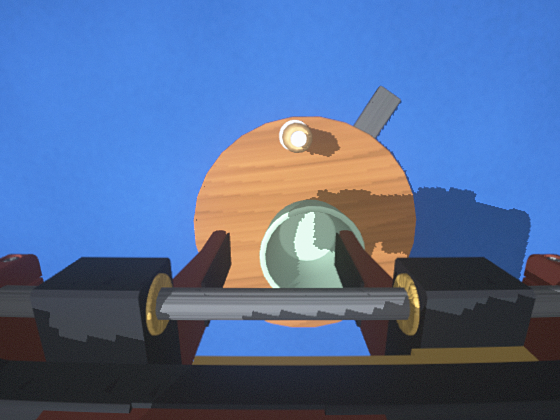

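View pics/w1c.png

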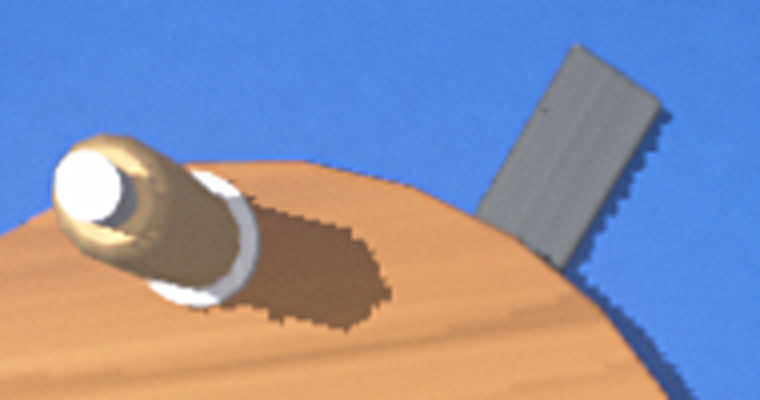

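View pics/w2c.png

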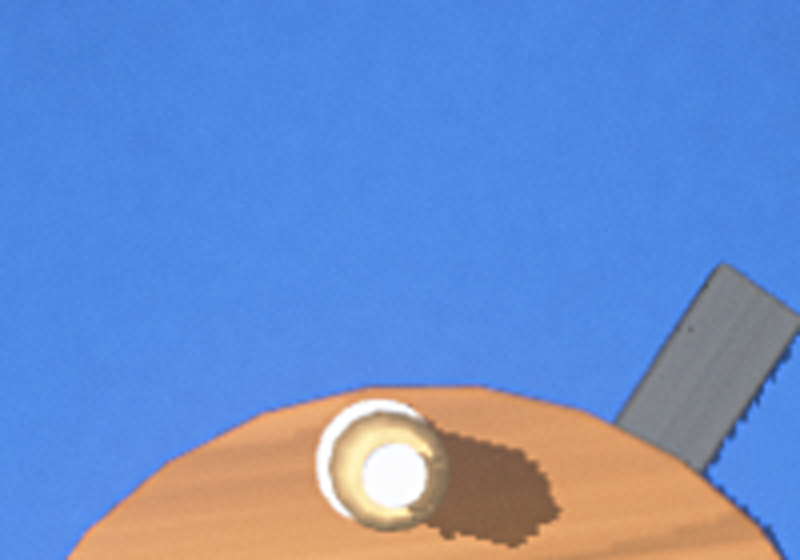

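Run:
```python
from h import *
import pickle
from scipy.optimize import least_squares
c1,c2=[pickle.load(open(f"w{i}.pkl","rb")) for i in(1,2)]
A=lambda p:(np.array(p,float)+.5)/4-.5+[160,30]
B=lambda p:(np.array(p,float)+.5)/4-.5+[200,20]
p,e=tri(c1,A([89,187]),c2,B([396,474]));print("pin top",p,e)
for nm,a,b in(("tabL",[577,44],[722,264]),("tabR",[661,105],[803,318]),("tab inL",[478,212],[615,422]),("tab inR",[563,266],[707,468])):
    print(nm,tri(c1,A(a),c2,B(b)), onz(c1,A(a),10).round(1),onz(c2,B(b),10).round(1))
def contour(f,ymax):
    im=cv2.imread(f); hsv=cv2.cvtColor(im,cv2.COLOR_BGR2HSV)
    m=((hsv[...,0]<25)&(hsv[...,1]>70)).astype(np.uint8);m[ymax:]=0
    c=max(cv2.findContours(m,cv2.RETR_EXTERNAL,cv2.CHAIN_APPROX_NONE)[0],key=cv2.contourArea)[:,0].astype(float)
    return c[c[:,1]<ymax-3]
for c,f,ym in((c1,"pics/w1.png",225),(c2,"pics/w2.png",228)):
    u=contour(f,ym); q=onz(c,u,40)[:,:2]
    g=np.hypot(*(q-[597,-30]).T); k=abs(g-130)<8
    q=q[k]
    r=least_squares(lambda p:np.hypot(*(q-p[:2]).T)-p[2],[597,-30,130],loss="soft_l1",f_scale=1)
    print(f,k.sum(),r.x,np.median(abs(r.fun)))
```

```text
pin top [701.37275377  10.82495771 129.35266632] 0.40337212283884444
tabL (array([778.01241042, -72.26050843,   6.55340722]), np.float64(0.5177240627189738)) [[777.4 -72.3  10. ]] [[777.1 -71.3  10. ]]
tabR (array([768.84007766, -98.94604988,   7.66676892]), np.float64(0.8240095234826269)) [[767.9 -98.7  10. ]] [[768.8 -98.3  10. ]]
tab inL (array([729.0918749 , -55.82135366,   3.62664501]), np.float64(1.0355649752766534)) [[728.8 -56.2  10. ]] [[728.2 -54.3  10. ]]
tab inR (array([721.06436411, -83.07216439,  13.18812761]), np.float64(1.9803392283015135)) [[720.4 -83.   10. ]] [[722.2 -84.3  10. ]]
pics/w1.png 425 [599.02892137 -27.92177104 127.46438896] 0.3362929447057468
pics/w2.png 312 [599.19805694 -27.19477824 127.49612782] 0.29197897878342616
```

Request:
servo_tool(plan=[[[0.2, 0.9, 0.2, 0, 0, 0, 6], [0.6, 2.4, 0.6, 0, 0, 0, 6], [1.2, 4.2, 1.0, 0, 0, 0, 6], [2.0, 5.4, 1.3, 0, 0, 0, 6], [3.0, 5.9, 1.4, 0, 0, 0, 6], [4, 5.9, 1.4, 0, 0, 0, 6], [4.5, 5.9, 1.4, 0, 0, 0, 6], [4.5, 5.9, 1.4, 0, 0, 0, 6]]])

```text
t: 3.5
ee_pos: [699.5, 9.4, 176.4]
orientation: [1.032, 1.315, -1.036]
ft_force: [-0.7, 0.0, -0.6]
width: 59.9
```

Run:
```python
from workcell import ctrl
from h import *
o,R=show(ctrl)
print(R.T@(np.array([701.4,10.8,88])-o["ee_pos"]))
im=ctrl.get_image("wrist"); cv2.imwrite("pics/w3.png",im[:,:,::-1])
```

```text
t 3.5 p [699.5   9.4 176.4] q [-0.004  0.597  1.488 -0.     1.061  1.331] F [-0.7  0.  -0.6] w 59.9
[[-0.004  0.972  0.234]
 [-0.     0.234 -0.972]
 [-1.    -0.004 -0.001]]
[88.38861631  2.57031201 -0.86934983]
```

View pics/w3.png

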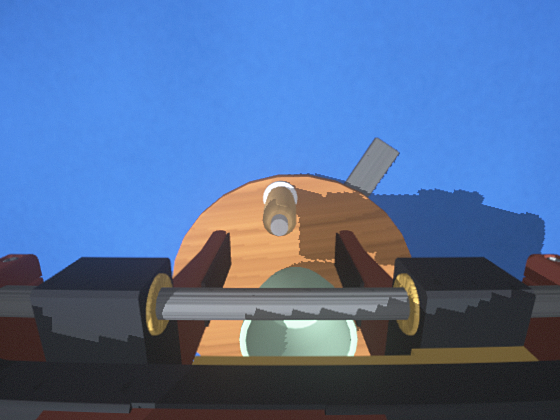

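The handle top (280,226) sits midway between the fingertips. Going down now.

Request:
servo_tool(plan=[[[0.6, 0.1, 0, 0, 0, 0, 6], [1.8, 0.2, -0.1, 0, 0, 0, 6], [3.3, 0.2, -0.1, 0, 0, 0, 6], [4.8, 0.2, -0.1, 0, 0, 0, 6], [6.3, 0.2, -0.1, 0, 0, 0, 6], [7.7, 0.2, -0.1, 0, 0, 0, 6], [8.5, 0.2, -0.1, 0, 0, 0, 6], [8.8, 0.2, -0.1, 0, 0, 0, 6]]])

```text
t: 4.22
ee_pos: [701.7, 11.2, 88.0]
orientation: [1.032, 1.315, -1.035]
ft_force: [-0.5, -0.1, 0.1]
width: 59.6
```

Request:
servo_tool(plan=[[[0, 0, 0, 0, 0, 0, 5], [0, 0, 0, 0, 0, 0, 4], [0, 0, 0, 0, 0, 0, 3.2], [0, 0, 0, 0, 0, 0, 2.7], [0, 0, 0, 0, 0, 0, 2], [0, 0, 0, 0, 0, 0, 1.5], [0, 0, 0, 0, 0, 0, 1.5]]])

```text
t: 4.8
ee_pos: [703.4, 11.3, 91.5]
orientation: [1.034, 1.311, -1.032]
ft_force: [-0.1, -0.1, 2.8]
width: 25.9
```

Run:
```python
from workcell import ctrl
from h import *
o,R=show(ctrl)
im=ctrl.get_image("wrist"); cv2.imwrite("pics/w4.png",im[:,:,::-1])
im=ctrl.get_image("scene"); cv2.imwrite("pics/s4.png",im[:,:,::-1])
```

```text
t 4.8 p [703.4  11.3  91.5] q [-1.000e-03  7.030e-01  1.518e+00  0.000e+00  9.200e-01  1.333e+00] F [-0.1 -0.1  2.8] w 25.9
[[ 0.001  0.972  0.235]
 [ 0.     0.235 -0.972]
 [-1.     0.001  0.   ]]
```

View pics/w4.png

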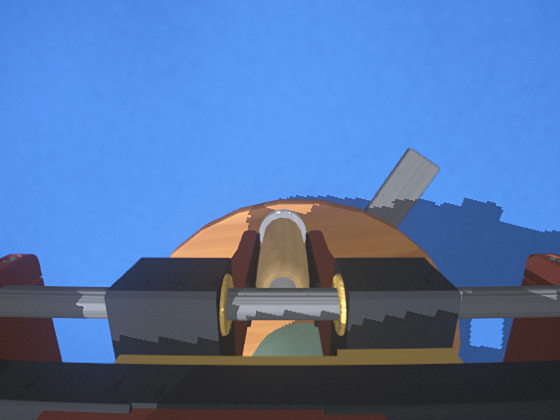

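View pics/s4.png

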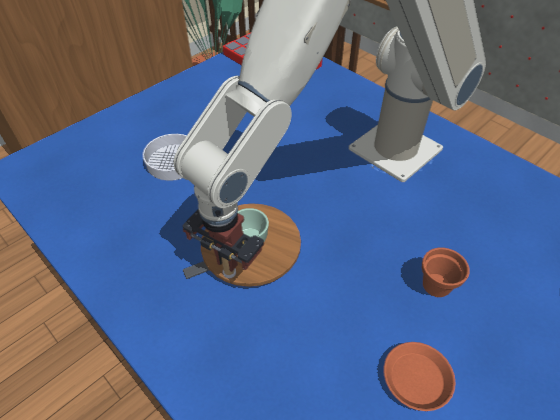

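```bash
cat > plan.py <<'E'
import numpy as np
C=np.array([599.8,-27.5]);r=110;a0=.362;at=-.317-2*np.pi
R2=np.array([[.972,.235],[.235,-.972]]) # cols tool y, z in world
steps=[.01,.03,.045,.055]; s=list(np.cumsum(steps))
tot=a0-at
while s[-1]<tot-.17: s.append(s[-1]+.0625)
rem=tot-s[-1]; n=4
s+= [s[-1]+rem*f for f in (.4,.72,.92,1.0)]
while len(s)%8: s.append(s[-1])
P=[C+r*np.array([np.cos(a0-x),np.sin(a0-x)]) for x in [0]+s]
cmd=np.zeros(2);base=P[0]
for k in range(0,len(s),8):
    rows=[]
    for p in P[k+1:k+9]:
        d=R2.T@(p-base)/10-cmd; rows.append((np.round(d*20)/20))
    print(k//8,"a=%.2f"%s[k+7],[[float(v) for v in q] for q in rows])
    cmd=cmd+rows[-1]
print(tot,"end",base+R2@cmd*10,P[-1])
E
python3 plan.py
```

```text
0 a=0.39 [[0.0, 0.1], [0.05, 0.45], [0.1, 0.95], [0.1, 1.55], [0.05, 2.2], [-0.0, 2.9], [-0.15, 3.6], [-0.3, 4.25]]
1 a=0.89 [[-0.2, 0.65], [-0.45, 1.3], [-0.7, 1.95], [-1.05, 2.55], [-1.4, 3.15], [-1.8, 3.7], [-2.2, 4.25], [-2.7, 4.75]]
2 a=1.39 [[-0.45, 0.45], [-1.0, 0.9], [-1.55, 1.35], [-2.1, 1.7], [-2.7, 2.05], [-3.3, 2.35], [-3.95, 2.65], [-4.6, 2.85]]
3 a=1.89 [[-0.65, 0.2], [-1.35, 0.35], [-2.0, 0.45], [-2.7, 0.5], [-3.4, 0.5], [-4.1, 0.5], [-4.75, 0.4], [-5.45, 0.3]]
4 a=2.39 [[-0.65, -0.15], [-1.3, -0.35], [-1.95, -0.55], [-2.6, -0.85], [-3.2, -1.15], [-3.8, -1.5], [-4.35, -1.9], [-4.9, -2.35]]
5 a=2.89 [[-0.5, -0.45], [-1.0, -0.9], [-1.45, -1.45], [-1.9, -2.0], [-2.25, -2.55], [-2.6, -3.15], [-2.9, -3.75], [-3.2, -4.4]]
6 a=3.39 [[-0.25, -0.65], [-0.4, -1.3], [-0.55, -1.95], [-0.7, -2.65], [-0.75, -3.35], [-0.75, -4.0], [-0.75, -4.7], [-0.7, -5.4]]
7 a=3.89 [[0.15, -0.65], [0.25, -1.35], [0.45, -2.0], [0.7, -2.65], [0.95, -3.3], [1.25, -3.9], [1.6, -4.5], [2.0, -5.05]]
8 a=4.39 [[0.4, -0.55], [0.9, -1.05], [1.35, -1.55], [1.85, -2.0], [2.4, -2.45], [3.0, -2.85], [3.55, -3.2], [4.2, -3.5]]
9 a=4.89 [[0.6, -0.3], [1.25, -0.5], [1.9, -0.7], [2.6, -0.85], [3.25, -1.0], [3.95, -1.05], [4.65, -1.1], [5.3, -1.05]]
10 a=5.39 [[0.7, 0.05], [1.4, 0.15], [2.05, 0.3], [2.7, 0.45], [3.35, 0.7], [4.0, 0.95], [4.6, 1.25], [5.2, 1.6]]
11 a=5.89 [[0.6, 0.4], [1.15, 0.8], [1.65, 1.25], [2.15, 1.75], [2.6, 2.25], [3.05, 2.75], [3.45, 3.35], [3.8, 3.9]]
12 a=6.39 [[0.3, 0.65], [0.6, 1.25], [0.85, 1.9], [1.05, 2.55], [1.2, 3.2], [1.3, 3.9], [1.4, 4.6], [1.45, 5.25]]
13 a=6.88 [[-0.05, 0.7], [-0.1, 1.4], [-0.15, 2.05], [-0.3, 2.75], [-0.5, 3.4], [-0.7, 4.05], [-0.95, 4.7], [-1.2, 5.25]]
14 a=6.96 [[-0.25, 0.4], [-0.4, 0.65], [-0.45, 0.75], [-0.45, 0.75], [-0.45, 0.75], [-0.45, 0.75], [-0.45, 0.75], [-0.45, 0.75]]
6.9621853071795865 end [704.40744443 -61.68451468] [704.31923293 -61.78891874]
```

Request:
servo_tool(plan=[[[0, 0, 0.1, 0, 0, 0, 1.5], [0, 0.05, 0.45, 0, 0, 0, 1.5], [0, 0.1, 0.95, 0, 0, 0, 1.5], [0, 0.1, 1.55, 0, 0, 0, 1.5], [0, 0.05, 2.2, 0, 0, 0, 1.5], [0, 0, 2.9, 0, 0, 0, 1.5], [0, -0.15, 3.6, 0, 0, 0, 1.5], [0, -0.3, 4.25, 0, 0, 0, 1.5]]])

```text
t: 5.57
ee_pos: [710.0, -31.0, 91.4]
orientation: [1.033, 1.312, -1.033]
ft_force: [-3.4, 1.5, 8.4]
width: 25.9
```

Run:
```python
from workcell import ctrl
from h import *
o,R=show(ctrl); d=o["ee_pos"][:2]-[599.8,-27.5]; print(np.hypot(*d),.362-np.arctan2(d[1],d[0]))
im=ctrl.get_image("wrist"); cv2.imwrite("pics/w5.png",im[:,:,::-1])
```

```text
t 5.57 p [710.  -31.   91.4] q [-0.06   0.712  1.499  0.     0.931  1.273] F [-3.4  1.5  8.4] w 25.9
[[-0.     0.972  0.235]
 [ 0.     0.235 -0.972]
 [-1.    -0.    -0.   ]]
110.22713790101815 0.3937393206903399
```

View pics/w5.png

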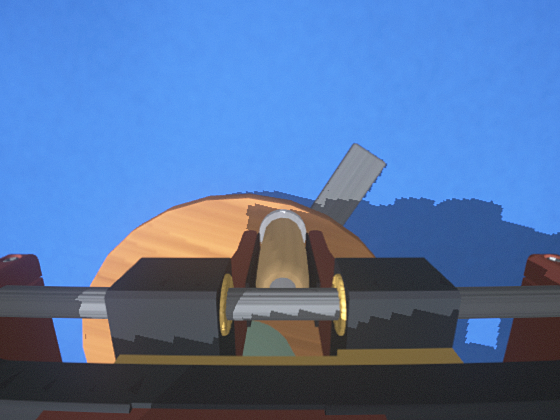

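The handle is following, still centred in the jaws, with forces of only a few N. Carrying on.

Request:
servo_tool(plan=[[[0, -0.2, 0.65, 0, 0, 0, 1.5], [0, -0.45, 1.3, 0, 0, 0, 1.5], [0, -0.7, 1.95, 0, 0, 0, 1.5], [0, -1.05, 2.55, 0, 0, 0, 1.5], [0, -1.4, 3.15, 0, 0, 0, 1.5], [0, -1.8, 3.7, 0, 0, 0, 1.5], [0, -2.2, 4.25, 0, 0, 0, 1.5], [0, -2.7, 4.75, 0, 0, 0, 1.5]]])

```text
t: 6.28
ee_pos: [694.3, -82.9, 91.4]
orientation: [1.033, 1.314, -1.033]
ft_force: [-3.1, 3.9, 8.6]
width: 25.9
```

Request:
servo_tool(plan=[[[0, -0.45, 0.45, 0, 0, 0, 1.5], [0, -1.0, 0.9, 0, 0, 0, 1.5], [0, -1.55, 1.35, 0, 0, 0, 1.5], [0, -2.1, 1.7, 0, 0, 0, 1.5], [0, -2.7, 2.05, 0, 0, 0, 1.5], [0, -3.3, 2.35, 0, 0, 0, 1.5], [0, -3.95, 2.65, 0, 0, 0, 1.5], [0, -4.6, 2.85, 0, 0, 0, 1.5]]])

```text
t: 6.95
ee_pos: [656.4, -120.8, 91.3]
orientation: [1.034, 1.314, -1.033]
ft_force: [-3.0, 5.3, 8.1]
width: 25.9
```

Run:
```python
from workcell import ctrl
from h import *
o,R=show(ctrl); d=o["ee_pos"][:2]-[599.8,-27.5]; print(np.hypot(*d),.362-np.arctan2(d[1],d[0]))
im=ctrl.get_image("top"); cv2.imwrite("pics/t6.png",im[:,:,::-1])
```

```text
t 6.95 p [ 656.4 -120.8   91.3] q [-0.201  0.66   1.607  0.002  0.876  1.132] F [-3.   5.3  8.1] w 25.9
[[-0.001  0.972  0.234]
 [ 0.002  0.234 -0.972]
 [-1.    -0.    -0.002]]
109.09317670247636 1.387789219071363
```

View pics/t6.png

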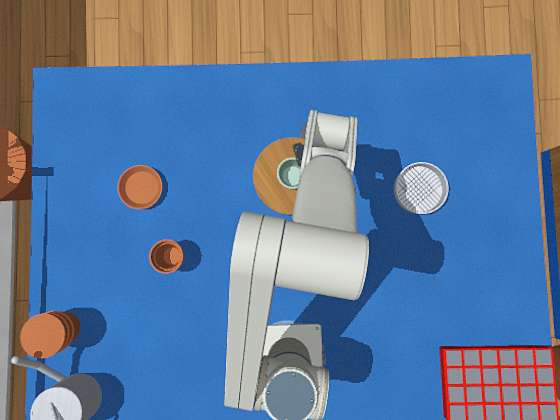

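Request:
servo_tool(plan=[[[0, -0.65, 0.2, 0, 0, 0, 1.5], [0, -1.35, 0.35, 0, 0, 0, 1.5], [0, -2.0, 0.45, 0, 0, 0, 1.5], [0, -2.7, 0.5, 0, 0, 0, 1.5], [0, -3.4, 0.5, 0, 0, 0, 1.5], [0, -4.1, 0.5, 0, 0, 0, 1.5], [0, -4.75, 0.4, 0, 0, 0, 1.5], [0, -5.45, 0.3, 0, 0, 0, 1.5]]])

```text
t: 7.67
ee_pos: [605.0, -136.2, 91.4]
orientation: [1.035, 1.312, -1.032]
ft_force: [0.9, 8.9, 7.4]
width: 25.8
```

Request:
servo_tool(plan=[[[0, -0.65, -0.15, 0, 0, 0, 1.5], [0, -1.3, -0.35, 0, 0, 0, 1.5], [0, -1.95, -0.55, 0, 0, 0, 1.5], [0, -2.6, -0.85, 0, 0, 0, 1.5], [0, -3.2, -1.15, 0, 0, 0, 1.5], [0, -3.8, -1.5, 0, 0, 0, 1.5], [0, -4.35, -1.9, 0, 0, 0, 1.5], [0, -4.9, -2.35, 0, 0, 0, 1.5]]])

```text
t: 8.33
ee_pos: [552.8, -125.6, 91.4]
orientation: [1.035, 1.309, -1.031]
ft_force: [4.5, 4.3, 3.7]
width: 25.6
```

Run:
```python
from workcell import ctrl
from h import *
o,R=show(ctrl); d=o["ee_pos"][:2]-[599.8,-27.5]; print(np.hypot(*d),.362-np.arctan2(d[1],d[0]))
im=ctrl.get_image("scene"); cv2.imwrite("pics/s7.png",im[:,:,::-1])
```

```text
t 8.33 p [ 552.8 -125.6   91.4] q [-0.245  0.544  1.846  0.002  0.748  1.088] F [4.5 4.3 3.7] w 25.6
[[ 0.003  0.972  0.234]
 [ 0.     0.234 -0.972]
 [-1.     0.003  0.001]]
108.78685770311893 2.3796501017583336
```

View pics/s7.png

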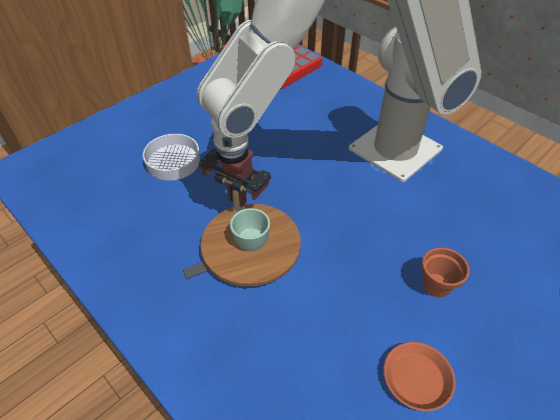

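The pot is still centred at (250,230), the handle is in the jaws and the sieve is untouched. Continuing.

Request:
servo_tool(plan=[[[0, -0.5, -0.45, 0, 0, 0, 1.5], [0, -1.0, -0.9, 0, 0, 0, 1.5], [0, -1.45, -1.45, 0, 0, 0, 1.5], [0, -1.9, -2.0, 0, 0, 0, 1.5], [0, -2.25, -2.55, 0, 0, 0, 1.5], [0, -2.6, -3.15, 0, 0, 0, 1.5], [0, -2.9, -3.75, 0, 0, 0, 1.5], [0, -3.2, -4.4, 0, 0, 0, 1.5]]])

```text
t: 9.05
ee_pos: [511.0, -91.0, 91.4]
orientation: [1.034, 1.309, -1.032]
ft_force: [4.0, 0.5, 5.0]
width: 26.2
```

Request:
servo_tool(plan=[[[0, -0.25, -0.65, 0, 0, 0, 1.5], [0, -0.4, -1.3, 0, 0, 0, 1.5], [0, -0.55, -1.95, 0, 0, 0, 1.5], [0, -0.7, -2.65, 0, 0, 0, 1.5], [0, -0.75, -3.35, 0, 0, 0, 1.5], [0, -0.75, -4.0, 0, 0, 0, 1.5], [0, -0.75, -4.7, 0, 0, 0, 1.5], [0, -0.7, -5.4, 0, 0, 0, 1.5]]])

```text
t: 9.72
ee_pos: [490.8, -40.2, 91.3]
orientation: [1.033, 1.31, -1.033]
ft_force: [-0.0, -0.5, 8.7]
width: 26.3
```

Run:
```python
from workcell import ctrl
from h import *
o,R=show(ctrl); d=o["ee_pos"][:2]-[599.8,-27.5]; print(np.hypot(*d),.362-np.arctan2(d[1],d[0]))
im=ctrl.get_image("scene"); cv2.imwrite("pics/s8.png",im[:,:,::-1])
```

```text
t 9.72 p [490.8 -40.2  91.3] q [-1.050e-01  4.650e-01  2.009e+00 -1.000e-03  6.660e-01  1.229e+00] F [-0.  -0.5  8.7] w 26.3
[[ 0.001  0.972  0.235]
 [-0.001  0.235 -0.972]
 [-1.     0.001  0.001]]
109.70313406732137 3.3877050770200032
```

View pics/s8.png

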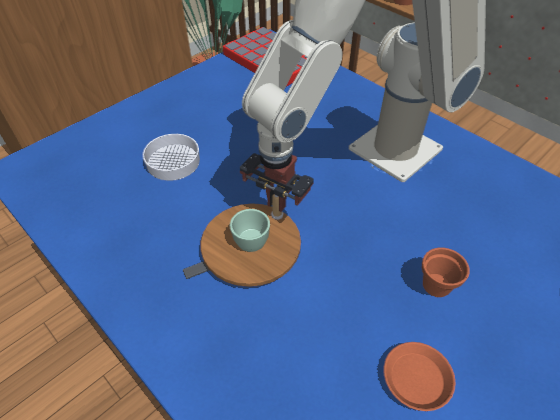

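The handle is now on the near side, still in the jaws, and the pot is still centred at (250,230). Continuing.

Request:
servo_tool(plan=[[[0, 0.15, -0.65, 0, 0, 0, 1.5], [0, 0.25, -1.35, 0, 0, 0, 1.5], [0, 0.45, -2.0, 0, 0, 0, 1.5], [0, 0.7, -2.65, 0, 0, 0, 1.5], [0, 0.95, -3.3, 0, 0, 0, 1.5], [0, 1.25, -3.9, 0, 0, 0, 1.5], [0, 1.6, -4.5, 0, 0, 0, 1.5], [0, 2.0, -5.05, 0, 0, 0, 1.5]]])

```text
t: 10.43
ee_pos: [497.5, 13.8, 91.3]
orientation: [1.032, 1.312, -1.034]
ft_force: [-3.8, -0.9, 13.3]
width: 26.3
```

Request:
servo_tool(plan=[[[0, 0.4, -0.55, 0, 0, 0, 1.5], [0, 0.9, -1.05, 0, 0, 0, 1.5], [0, 1.35, -1.55, 0, 0, 0, 1.5], [0, 1.85, -2.0, 0, 0, 0, 1.5], [0, 2.4, -2.45, 0, 0, 0, 1.5], [0, 3.0, -2.85, 0, 0, 0, 1.5], [0, 3.55, -3.2, 0, 0, 0, 1.5], [0, 4.2, -3.5, 0, 0, 0, 1.5]]])

```text
t: 11.1
ee_pos: [529.5, 58.1, 91.3]
orientation: [1.032, 1.314, -1.035]
ft_force: [-6.0, 4.3, 14.6]
width: 25.9
```

Run:
```python
from workcell import ctrl
from h import *
o,R=show(ctrl); d=o["ee_pos"][:2]-[599.8,-27.5]; print(np.hypot(*d),.362-np.arctan2(d[1],d[0]))
im=ctrl.get_image("scene"); cv2.imwrite("pics/s9.png",im[:,:,::-1])
```

```text
t 11.1 p [529.5  58.1  91.3] q [8.700e-02 5.090e-01 1.919e+00 1.000e-03 7.160e-01 1.420e+00] F [-6.   4.3 14.6] w 25.9
[[-0.003  0.972  0.234]
 [ 0.     0.234 -0.972]
 [-1.    -0.002 -0.001]]
110.78460359128613 -1.896047220003283
```

View pics/s9.png

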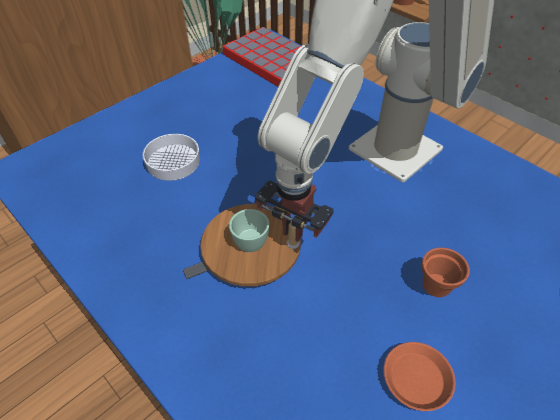

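Request:
servo_tool(plan=[[[0, 0.6, -0.3, 0, 0, 0, 1.5], [0, 1.25, -0.5, 0, 0, 0, 1.5], [0, 1.9, -0.7, 0, 0, 0, 1.5], [0, 2.6, -0.85, 0, 0, 0, 1.5], [0, 3.25, -1.0, 0, 0, 0, 1.5], [0, 3.95, -1.05, 0, 0, 0, 1.5], [0, 4.65, -1.1, 0, 0, 0, 1.5], [0, 5.3, -1.05, 0, 0, 0, 1.5]]])

```text
t: 11.82
ee_pos: [579.5, 81.7, 91.3]
orientation: [1.034, 1.313, -1.033]
ft_force: [-3.9, 9.8, 10.2]
width: 26.0
```

Request:
servo_tool(plan=[[[0, 0.7, 0.05, 0, 0, 0, 1.5], [0, 1.4, 0.15, 0, 0, 0, 1.5], [0, 2.05, 0.3, 0, 0, 0, 1.5], [0, 2.7, 0.45, 0, 0, 0, 1.5], [0, 3.35, 0.7, 0, 0, 0, 1.5], [0, 4.0, 0.95, 0, 0, 0, 1.5], [0, 4.6, 1.25, 0, 0, 0, 1.5], [0, 5.2, 1.6, 0, 0, 0, 1.5]]])

```text
t: 12.48
ee_pos: [634.9, 78.0, 91.4]
orientation: [1.035, 1.312, -1.031]
ft_force: [1.8, 5.2, 6.8]
width: 25.9
```

Run:
```python
from workcell import ctrl
from h import *
o,R=show(ctrl); d=o["ee_pos"][:2]-[599.8,-27.5]; print(np.hypot(*d),.362-np.arctan2(d[1],d[0]))
im=ctrl.get_image("scene"); cv2.imwrite("pics/s10.png",im[:,:,::-1])
```

```text
t 12.48 p [634.9  78.   91.4] q [0.103 0.626 1.676 0.002 0.838 1.436] F [1.8 5.2 6.8] w 25.9
[[ 0.001  0.972  0.234]
 [ 0.001  0.234 -0.972]
 [-1.     0.002 -0.001]]
111.22176827744374 -0.887630129921806
```

View pics/s10.png

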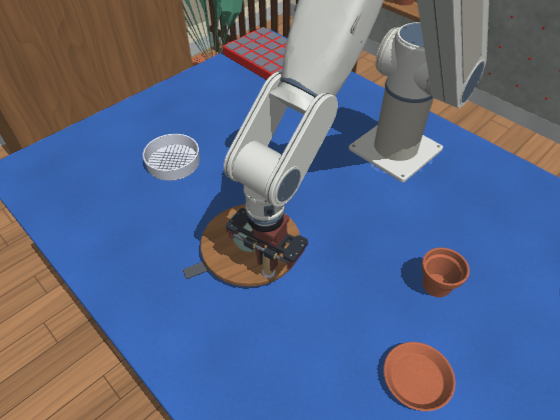

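The handle is still in the jaws, three-quarters of the way round. On to the last stretch.

Request:
servo_tool(plan=[[[0, 0.6, 0.4, 0, 0, 0, 1.5], [0, 1.15, 0.8, 0, 0, 0, 1.5], [0, 1.65, 1.25, 0, 0, 0, 1.5], [0, 2.15, 1.75, 0, 0, 0, 1.5], [0, 2.6, 2.25, 0, 0, 0, 1.5], [0, 3.05, 2.75, 0, 0, 0, 1.5], [0, 3.45, 3.35, 0, 0, 0, 1.5], [0, 3.8, 3.9, 0, 0, 0, 1.5]]])

```text
t: 13.2
ee_pos: [681.1, 48.1, 91.4]
orientation: [1.034, 1.311, -1.032]
ft_force: [0.2, 2.9, 6.4]
width: 26.4
```

Request:
servo_tool(plan=[[[0, 0.3, 0.65, 0, 0, 0, 1.5], [0, 0.6, 1.25, 0, 0, 0, 1.5], [0, 0.85, 1.9, 0, 0, 0, 1.5], [0, 1.05, 2.55, 0, 0, 0, 1.5], [0, 1.2, 3.2, 0, 0, 0, 1.5], [0, 1.3, 3.9, 0, 0, 0, 1.5], [0, 1.4, 4.6, 0, 0, 0, 1.5], [0, 1.45, 5.25, 0, 0, 0, 1.5]]])

```text
t: 13.87
ee_pos: [706.9, -0.1, 91.4]
orientation: [1.033, 1.311, -1.033]
ft_force: [-2.0, 1.2, 7.8]
width: 26.0
```

Request:
servo_tool(plan=[[[0, -0.05, 0.7, 0, 0, 0, 1.5], [0, -0.1, 1.4, 0, 0, 0, 1.5], [0, -0.15, 2.05, 0, 0, 0, 1.5], [0, -0.3, 2.75, 0, 0, 0, 1.5], [0, -0.5, 3.4, 0, 0, 0, 1.5], [0, -0.7, 4.05, 0, 0, 0, 1.5], [0, -0.95, 4.7, 0, 0, 0, 1.5], [0, -1.2, 5.25, 0, 0, 0, 1.5]]])

```text
t: 14.53
ee_pos: [706.5, -53.8, 91.3]
orientation: [1.033, 1.313, -1.034]
ft_force: [-3.3, 2.1, 10.4]
width: 26.0
```

Request:
servo_tool(plan=[[[0, -0.25, 0.4, 0, 0, 0, 1.5], [0, -0.4, 0.65, 0, 0, 0, 1.5], [0, -0.45, 0.75, 0, 0, 0, 1.5], [0, -0.45, 0.75, 0, 0, 0, 1.5], [0, -0.45, 0.75, 0, 0, 0, 1.5], [0, -0.45, 0.75, 0, 0, 0, 1.5]]])

```text
t: 15.03
ee_pos: [704.0, -62.3, 91.4]
orientation: [1.032, 1.313, -1.034]
ft_force: [-1.9, 0.0, 9.4]
width: 26.3
```

Run:
```python
from workcell import ctrl
from h import *
o,R=show(ctrl); d=o["ee_pos"][:2]-[599.8,-27.5]; print(np.hypot(*d),.362-np.arctan2(d[1],d[0]))
im=ctrl.get_image("wrist"); cv2.imwrite("pics/w11.png",im[:,:,::-1])
im=ctrl.get_image("scene"); cv2.imwrite("pics/s11.png",im[:,:,::-1])
```

```text
t 15.03 p [704.  -62.3  91.4] q [-1.050e-01  7.070e-01  1.508e+00 -1.000e-03  9.270e-01  1.230e+00] F [-1.9  0.   9.4] w 26.3
[[-0.001  0.972  0.235]
 [-0.     0.235 -0.972]
 [-1.    -0.001  0.   ]]
109.8030616737485 0.6841152235585832
```

View pics/w11.png

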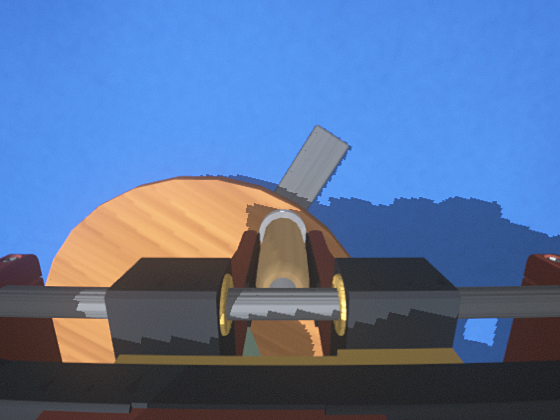

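View pics/s11.png

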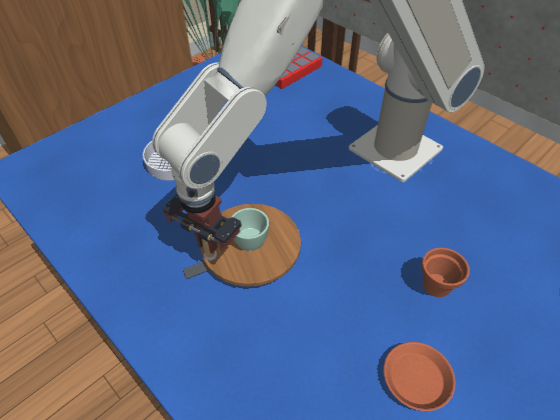

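The handle now stands in line with the tab. Releasing slowly, then going straight up.

Request:
servo_tool(plan=[[[0, 0, 0, 0, 0, 0, 2.8], [0, 0, 0, 0, 0, 0, 3.2], [0, 0, 0, 0, 0, 0, 4], [0, 0, 0, 0, 0, 0, 5], [0, 0, 0, 0, 0, 0, 5], [0, 0, 0, 0, 0, 0, 5]]])

```text
t: 15.63
ee_pos: [704.5, -61.9, 90.3]
orientation: [1.033, 1.312, -1.033]
ft_force: [-0.6, -0.3, 0.3]
width: 49.7
```

Run:
```python
from workcell import ctrl
from h import *
o,R=show(ctrl)
im=ctrl.get_image("wrist"); cv2.imwrite("pics/w12.png",im[:,:,::-1])
```

```text
t 15.63 p [704.5 -61.9  90.3] q [-0.104  0.709  1.507 -0.     0.925  1.23 ] F [-0.6 -0.3  0.3] w 49.7
[[-0.001  0.972  0.235]
 [ 0.     0.235 -0.972]
 [-1.    -0.001 -0.   ]]
```

View pics/w12.png

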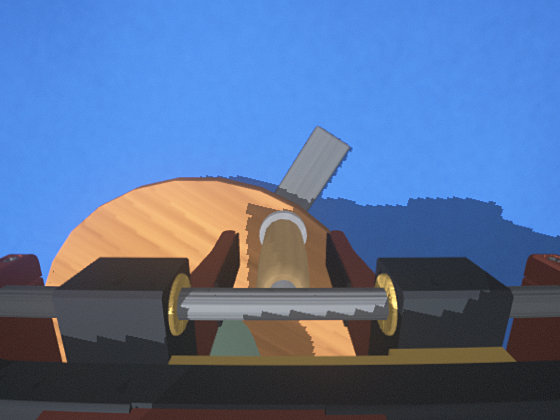

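Both fingers are clear of the handle. Lifting.

Request:
servo_tool(plan=[[[-0.5, 0, 0, 0, 0, 0, 5], [-1.5, 0, 0, 0, 0, 0, 5], [-3, 0, 0, 0, 0, 0, 5], [-5, 0, 0, 0, 0, 0, 5], [-7.5, 0, 0, 0, 0, 0, 5], [-10, 0, 0, 0, 0, 0, 5], [-12, 0, 0, 0, 0, 0, 5], [-13, 0, 0, 0, 0, 0, 5]]])

```text
t: 16.35
ee_pos: [706.4, -62.1, 226.0]
orientation: [1.035, 1.306, -1.029]
ft_force: [1.1, 0.6, -0.0]
width: 49.8
```

Request:
servo_tool(plan=[[[0, -0.8, 1, 0, 0, 0, 5], [0, -2.4, 3, 0, 0, 0, 5], [0, -4.5, 5.5, 0, 0, 0, 5], [0, -6.2, 7.7, 0, 0, 0, 5], [0, -7.2, 9, 0, 0, 0, 5], [0, -7.5, 9.5, 0, 0, 0, 5], [0, -7.5, 9.5, 0, 0, 0, 5], [0, -7.5, 9.5, 0, 0, 0, 5]]])

```text
t: 17.02
ee_pos: [654.2, -171.6, 220.4]
orientation: [1.034, 1.312, -1.033]
ft_force: [-0.0, 0.6, -0.0]
width: 50.1
```

Run:
```python
from workcell import ctrl
from h import *
import pickle
o,R=show(ctrl)
c=ctrl.calibration("wrist")
for n in("wrist","scene","top"):
    im=ctrl.get_image(n); cv2.imwrite(f"pics/{n}13.png",im[:,:,::-1])
pickle.dump(c,open("w13.pkl","wb"))
```

```text
t 17.02 p [ 654.2 -171.6  220.4] q [-2.740e-01  5.150e-01  1.520e+00  1.000e-03  1.107e+00  1.060e+00] F [-0.   0.6 -0. ] w 50.1
[[-0.     0.972  0.234]
 [ 0.001  0.234 -0.972]
 [-1.    -0.    -0.001]]
```

View pics/wrist13.png

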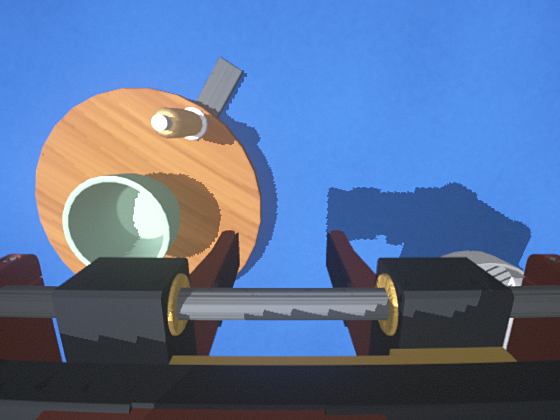

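View pics/scene13.png

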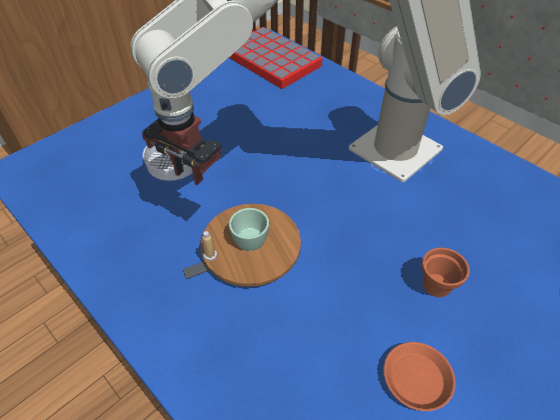

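View pics/top13.png

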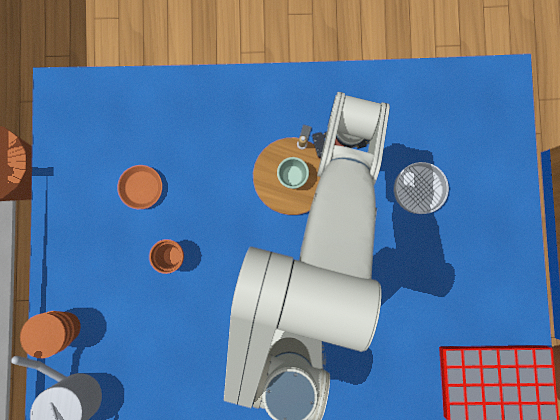

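Robot clear; the handle stands over the tab in all three views, with the pin top at wrist (161,123) and the tab end around (230,64). I'll check the angle and pot position in numbers.

Run:
```python
from h import *
import pickle
from workcell import ctrl
c=pickle.load(open("w13.pkl","rb"))
hub=np.array([599.,-28.])
h=onz(c,[161,123],129.4)[0,:2]-hub; t=onz(c,[[222,57],[244,72]],10)[:,:2].mean(0)-hub
ah,at=np.arctan2(h[1],h[0]),np.arctan2(t[1],t[0]); print(np.hypot(*h),ah,np.hypot(*t),at,"disc-2pi",at-ah)
ct,cs=ctrl.calibration("top"),ctrl.calibration("scene")
# pot rim ellipse before/after, bystanders by frame difference, in the fixed cameras
def ell(f,x0,y0,x1,y1,lo,hi):
    hsv=cv2.cvtColor(cv2.imread(f),cv2.COLOR_BGR2HSV)
    m=cv2.inRange(hsv,lo,hi);k=np.zeros_like(m);k[y0:y1,x0:x1]=m[y0:y1,x0:x1]
    q=max(cv2.findContours(k,cv2.RETR_EXTERNAL,cv2.CHAIN_APPROX_NONE)[0],key=cv2.contourArea)
    return [np.round(v,1) for v in cv2.minAreaRect(q)[:2]]
for f in("pics/top0.png","pics/top13.png"): print(f,ell(f,268,150,318,195,(60,15,90),(95,110,255)), ell(f,110,155,170,215,(0,90,60),(20,255,255)), ell(f,145,235,188,280,(0,90,60),(20,255,255)),ell(f,385,150,460,220,(0,0,120),(180,70,255)))
for f in("pics/scene0.png","pics/scene13.png"): print(f,ell(f,222,200,275,255,(60,15,60),(95,110,255)))
```

```text
109.55836601819901 -0.3493940061374229 184.01598850213855 -0.33422864269002944 disc-2pi 0.015165363447393443
pics/top0.png [array([292.5, 172. ]), array([30., 31.])] [array([139.5, 186.5]), array([43., 43.])] [array([166.5, 256. ]), array([32., 33.])] [array([421. , 187.5]), array([51., 54.])]
pics/top13.png [array([292.8, 172.3]), array([29.7, 30.4])] [array([139.5, 186.5]), array([43., 43.])] [array([166.5, 256. ]), array([32., 33.])] [array([422. , 187.5]), array([51., 52.])]
pics/scene0.png [array([249. , 227.5]), array([40.3, 40.3])]
pics/scene13.png [array([250.1, 228.3]), array([41.7, 39.2])]
```

Run:
```python
from workcell import ctrl
print(ctrl.close_job(), ctrl.get_obs()["t"])
```

```text
the job is handed in; nothing more can be done
the job is handed in; nothing more can be done
```

I turned the turntable clockwise by its handle through one full turn and on to the tab, about 6.96 rad at roughly 0.75 rad/s. There I let go, lifted clear and handed the job in, with the last clock reading before it at about 17 s. No verdict was reported.

**Last checks, from pictures taken after the robot was clear:**
- **Handle:** it stands over the tab to within about 0.02 rad in the wrist view.
- **Pot:** it is upright. Its image had moved by no more than about 1 px in the top and scene views, roughly 1–3 mm, so it is still in the middle of the disc.
- **Bystanders:** the saucer and clay pot did not move in the top view. The sieve's outline shifted by 1 px, probably because the arm's shadow lay across it.
- **Forces:** readings at the end of each move stayed under about 17 N, and were about zero after the release.

**Disagreements:** the disc radius measured about 127.5 mm against the stated 130 mm. The fixed cameras and the wrist camera differed by about 2 mm on where the axis is, so I used the wrist camera's value for the path. That gap was too small to matter.

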